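Unlatch the dust extractor's filter slide with the release key

ROBOT

A 7-joint arm with a two-finger parallel gripper is mounted at the origin on the work surface. World frame = base frame: x ahead of the robot, y to its left, z up, the work surface at z = 0. Lengths are in m, angles in degrees, forces in N, time in s.
With the tool pointing down it reaches from about 0.425 to 0.875 m from the base axis. Payload 4.7 kg.
Tool frame: the origin (TCP) lies on the centre line of the jaws, within the pads' length; the fingertips stand 8 mm ahead of it and the grasp point (between the pads) lies 11 mm behind it; z points along the fingers, x is the direction in which the jaws open and shut, and the axes are right-handed (so a half turn about z gives the same grasp; the last joint's range is limited). The gripper opens to 87 mm and grips with 3 to 60 N. Pads are 19 mm wide; open, the fingers measure 117 mm over their backs; the gripper's body (75 mm by 190 mm) begins 51 mm behind the grasp point.
Start: joints at [-62.389, 18.392, -4.016, 83.108, 1.295, 78.541, -3.26], TCP at [0.293, 0.58, 0.231] pointing down, gripper open.
Joint ranges: [-163.93, 163.93], [-17.29, 119.83], [-79.2, 71.16], [3.27, 140.29], [-89.18, 269.18], [5.43, 117.66], [-154.24, 154.24]. Speed limits (degrees/s): [147.25, 147.25, 180, 180, 180, 180, 180].

INTERFACE

Orientations are given as [roll, pitch, yaw] about the fixed x, y, z axes, in that order (R = Rz(yaw) Ry(pitch) Rx(roll)).
In Python, from cell import telemetry, read_camera, get_calibration, sign_off gives the robot as it stands. The module is installed in compiled form; this text tells all that it offers.
- The arm moves only by the tool carry_out, never from a script. Its arguments are lists of equal length, an entry for each row: "translation": the shift along the tool's x, y, z in cm, a list of three; "turn": the turn about the tool's z in rad; "gripper": the opening, from 0 (shut) to 1 (fully open). In form: {"translation": [[dx, dy, dz], ...], "turn": [turn, ...], "gripper": [gripper, ...]}. A call has 1 to 5 rows; each row is the pose to reach, as a shift and turn from the pose commanded when the call began, along the tool's axes at that moment; what a row does not reach only later rows make up. A row lasts 1/8 s, in which the tool goes at most 62.5 mm and 10.7 degrees, less where a joint would pass 70% of its speed; a pose out of reach is approached as far as the arm can. A call with a gripper value outside its range is refused whole. The fingers move at their own pace and stop on an object; "squeeze" is the grip in N (left out, the last holds). Time passes only in rows, so rows that repeat a pose let the fingers close. It gives the time, the measured TCP pose, the force and the opening at its end, in the units of the state.
- telemetry.get_obs(): the state, without advancing time (a new reading comes with each control period).
- read_camera(name): name is "scene" or "top" or "wrist"; returns the picture (480x640x3 uint8, red, green, blue); there is no depth.
- get_calibration(name): a dict with "fx", "fy", "cx", "cy" (pixels), "R" (3x3) and "t" (3): a world point X has camera coordinates R X + t. Camera axes: x right, y down, z forward; pixel columns grow to the right and rows downward; lengths in m; the calibration is good to about 2 mm. A picture is of the moment at which its call begins: read the wrist's pose just before it. get_calibration takes no time and is no camera call; for the wrist camera it gives the pose at the moment of the call.
- sign_off(): hands the job in, once; it reports no verdict.
The state is a dict: "time_s": time; "qpos": joint angles; "joint_velocities": joint speeds; "effort": joint torques, N m; "tool_pos": TCP position; "tool_rot": TCP orientation; "force": force on the tool from outside, world axes, zero at the start; "wrist_torque": the same for the moment, N m; "grip_width": finger opening in m.
Only numpy, scipy, OpenCV 4.12 (cv2) and the standard library are available. Lean on these libraries where they do the work, as an engineer would, in place of code of your own. Each camera call takes 0.05 s, during which the arm holds its last target.

TASK

Take the square release key from its stand and, with the key, push the red button sunk in the dust extractor's filter slide down (firmly but gently, 25 N would damage it) and keep it down while you push the slide all the way out with the key until it locks open. Then put the key back in its stand, upright with its collar resting on the block, and let go; do not shift the glue bottle, offcut or sanding block near the stand.

Things in the scene. Friction and masses are not known exactly. Their poses are not given: they have to be found in the camera images.
- key: Release key, a loose 100 to 220 g tool upright in its stand: square steel pin 14 x 14 mm (z 0 to 75 mm from the tip), square dark collar 36 x 36 mm (z 75 to 81), square orange handle 24 x 24 mm to grip (z 81 to 141). Origin: centre of the pin's tip face; z runs up the tool; x and y are normal to the flats of pin, collar and handle, all aligned.
- stand: Fixed wooden key stand, 90 x 90 mm and 85 mm tall, on a thin 120 mm foot. Origin under its centre, z up, x and y normal to its sides. A square hole 18 x 18 mm goes down from its top.
- socket (a point): Centre of the square hole in the stand, at the top face. 18 x 18 mm with a 4 mm blue lead-in chamfer, deeper than the pin is long; axes as stand, normal to the hole's sides. The key fits in any of four quarter turns; seated, its collar rests flat on the block and the pin's tip is 75 mm below this point.
- extractor: Fixed benchtop dust extractor, grey with green roof: housing 200 mm wide (y), x from +45 to +320 mm, 120 mm tall. Its filter slide has a white head in front (90 mm along x, 150 along y, top 90 mm above the table) and comes out towards -x. Origin: on the table under the recess as it lies with the slide in; z up.
- recess (a point): Centre of the square recess in the top of the slide's white head, at the top face; it moves with the slide. 18 x 18 mm with a 4 mm blue lead-in chamfer, sides normal to x and y, axes as extractor. The red button is sunk in it: its face at rest lies 25 to 32 mm below this point, a setting that differs each time and is not reported: feel for it.
- filter_slide (a joint): Travel of the filter slide out of the housing, m: 0 in (latched), 0.092 fully out (stop). About 2.5 N friction, no spring. The latch holds it at 0 (1 mm play) and, if the button comes up on the way, catches again in a notch at about 0.034 to 0.040; beyond about 0.088 the button can rise, which locks the slide open.
- release_button (a joint): How far the release button is pressed straight down, m: 0 up, 0.010 fully down. Spring: about 3 N to start, 7 N at 0.006, 10 N at 0.010, then a hard stop. The latch is free from 0.006 on. The button travels with the slide and springs up when let go, unless a latch bar stands over it.
- plunger: The release button as a moving part with its red face. Its origin is not on the face: it lies at the recess's mouth (on recess) when the button is up and sinks with it; axes as recess.
- sanding_block: Cork sanding block 65 x 110 x 35 mm lying on the table before the offcut (a bystander; origin at its underside).
- glue_bottle: White glue bottle, diameter 56, 125 mm tall, standing on the table beyond the stand (a bystander; origin at its underside).
- offcut: Pale wood offcut 35 x 130 x 22 mm lying on the table before the stand (a bystander; origin at its underside).
Things that resemble listed ones, but are neither listed nor needed, are in the scene too. What is shaped like the key but pink or purple is not meant.

How it is judged (in metres and radians):
On the way, in this order (a step that is already met when the one before it is completed fails the run):
1. the key is lifted clear of its stand (height (world z) of key above 0.092 m), for 0.1 s.
2. the key's pin holds the release button down (at least 6 mm) with the slide still in (contact force between key and plunger above 1 N and value of joint release_button above 0.006 m and value of joint filter_slide below 0.01 m), for 0.1 s.
3. with the key still holding the button down, the slide is pushed out past half way (contact force between key and plunger above 1 N and value of joint release_button above 0.005 m and value of joint filter_slide above 0.05 m), for 0.05 s.
At the end, for the whole second after the job is handed in: The slide is out at least 86 mm of its 92 mm with the release button sprung up again (under 3 mm down), and the key stands released and at rest in its stand: within 5 mm of the hole's centre, pin at least 71 mm into the hole, tilted less than 0.06 rad (value of joint filter_slide above 0.086 m and value of joint release_button below 0.003 m and horizontal distance between key and socket below 0.005 m and z of key in the frame of socket below -0.071 m and angle between key's own z axis and vertical below 0.06 rad and linear speed of key below 0.02 m/s); the robot touches nothing.
It fails at once if the key presses the release button with more than 25 N (contact force between key and plunger above 25 N).
It fails at once if a bystander is shifted by more than 50 mm (distance of any of sanding_block, glue_bottle, offcut from where it was at the start of the episode above 0.05 m).
It also fails if it takes over 64 s, if anything falls off the work surface, if the arm or the gripper's body presses on something with over 40 N, if the wrist force passes 120 N, or if a joint passes its speed limit or range.

## Working session

There is one attempt and no reset: what is moved stays moved. The work goes in short steps, Python scripts to look and compute and a tool call to move; the robot and the scene stay as the last step left them, time stands still between calls to the robot, and variables do not carry over. Pictures are saved under pics/ and viewed, and the job is handed in when it is done.

Besides the shell and the picture viewer there is one more tool, called after ">>>" as a command line: name --pt "numbers of a row" for each row, then --argument value for the rest. carry_out: Moves the arm, as the interface text tells. Its arguments: {"type":"object","properties":{"translation":{"type":"array","items":{"type":"array","items":{"type":"number"}}},"turn":{"type":"array","items":{"type":"number"}},"gripper":{"type":"array","items":{"type":"number"}},"squeeze":{"type":"number"}},"required":["translation","turn","gripper"]}

```bash
mkdir -p pics; python3 - <<'E'
from cell import telemetry, read_camera, get_calibration
import cv2
o=telemetry.get_obs(); print({k:o[k] for k in o})
for n in ["scene","top","wrist"]:
    c=get_calibration(n); print(n,c)
    im=read_camera(n); cv2.imwrite(f"pics/{n}0.png",im[:,:,::-1])
E
```

```text
{'time_s': 0.0, 'qpos': array([-62.38755729,  18.44216009,  -4.01599388,  83.17632614,
         1.29468402,  78.53988576,  -3.2585207 ]), 'joint_velocities': array([-0.09248905, -0.04664149, -0.01828446, -0.00534177, -0.02162579,
       -0.04455204, -0.04007144]), 'effort': array([-6.43753697e-05, -4.91278303e+01, -4.03972026e-01, -3.12526309e+01,
       -6.38717436e-02,  4.38043533e-02,  1.79892613e-04]), 'tool_pos': array([0.29290898, 0.57965007, 0.22941394]), 'tool_rot': array([1.79994715e+02, 1.13142941e-01, 6.31991885e+01]), 'force': array([-0.10523061, -0.69333449, -0.24897559]), 'wrist_torque': array([0.02986648, 0.00560402, 0.06177112]), 'grip_width': 0.08690842363107369}
scene {'fx': 490.60244589224936, 'fy': 490.60244589224936, 'cx': 323.0388410738779, 'cy': 245.73922923483954, 'R': array([[ 0.83123145,  0.55590155,  0.00526735],
       [ 0.33390576, -0.49166414, -0.80422218],
       [-0.44447859,  0.67025357, -0.59430542]]), 't': array([-0.50275772, -0.10218564,  1.1255463 ])}
top {'fx': 583.3075470336606, 'fy': 583.3075470336606, 'cx': 312.09727060670474, 'cy': 242.870312965662, 'R': array([[ 0.0160569 , -0.99984917,  0.00661857],
       [-0.99373767, -0.01669012, -0.1104848 ],
       [ 0.1105786 , -0.00480308, -0.99385578]]), 't': array([0.03486274, 0.59457095, 1.07908393])}
wrist {'fx': 351.59897064037176, 'fy': 351.59897064037176, 'cx': 318.6735380869204, 'cy': 239.40936414554284, 'R': array([[ 0.44989567,  0.89307833, -0.00223192],
       [ 0.85658105, -0.43080001,  0.2840427 ],
       [ 0.25271087, -0.1297014 , -0.95880903]]), 't': array([-0.64977895, -0.03537795,  0.39029894])}
```

View pics/scene0.png

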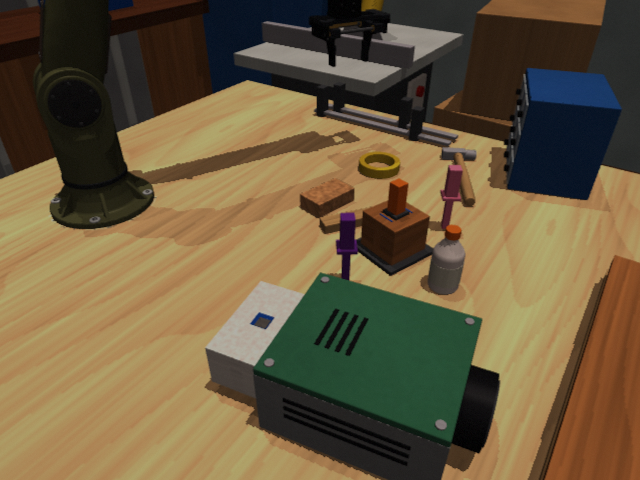

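View pics/top0.png

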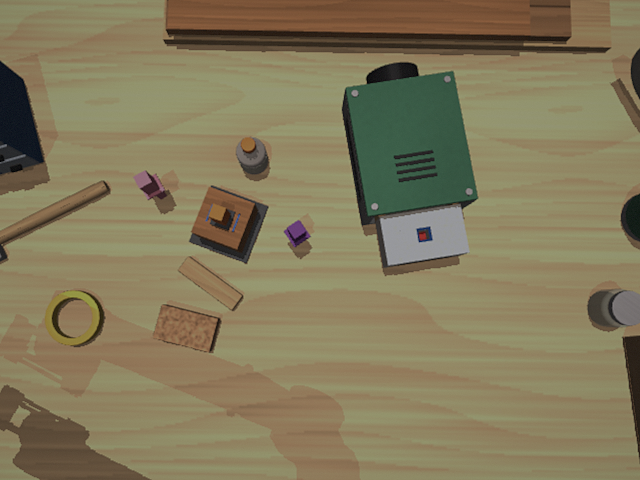

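View pics/wrist0.png

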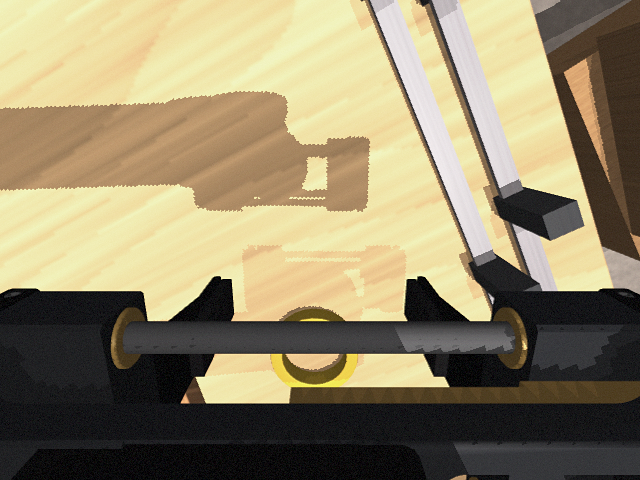

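The key stands at top (220,212) with purple and pink lookalikes at (297,234) and (150,184). The recess is at top (424,235) and the bottle at (252,155). Next I'll zoom in.

```bash
cat > h.py <<'E'
import numpy as np, cv2
from cell import telemetry, read_camera, get_calibration
def ray(c,u,v,z):
    d=np.array([(u-c['cx'])/c['fx'],(v-c['cy'])/c['fy'],1.]); R=np.array(c['R']);t=np.array(c['t'])
    o=-R.T@t; w=R.T@d
    return o+w*(z-o[2])/w[2]
def proj(c,X):
    p=np.array(c['R'])@np.array(X)+c['t']; return p[0]/p[2]*c['fx']+c['cx'],p[1]/p[2]*c['fy']+c['cy']
def crop(im,x0,y0,x1,y1,s,fn):
    a=cv2.resize(im[y0:y1,x0:x1],None,fx=s,fy=s,interpolation=cv2.INTER_CUBIC); cv2.imwrite(fn,a)
E
python3 - <<'E'
from h import *
t=cv2.imread('pics/top0.png'); s=cv2.imread('pics/scene0.png')
crop(t,180,175,280,275,6,'pics/c1.png'); crop(t,370,190,480,275,6,'pics/c2.png')
crop(s,350,170,440,270,6,'pics/c3.png'); crop(s,200,270,310,400,4,'pics/c4.png')
E
```

```text
(no output)
```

View pics/c1.png

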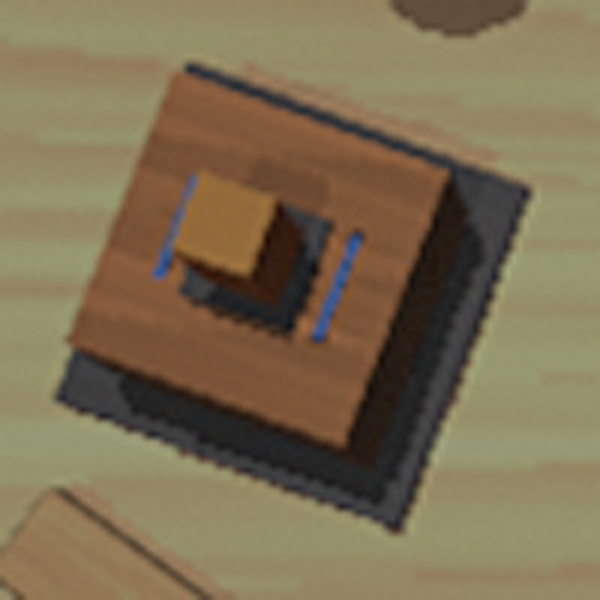

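View pics/c2.png

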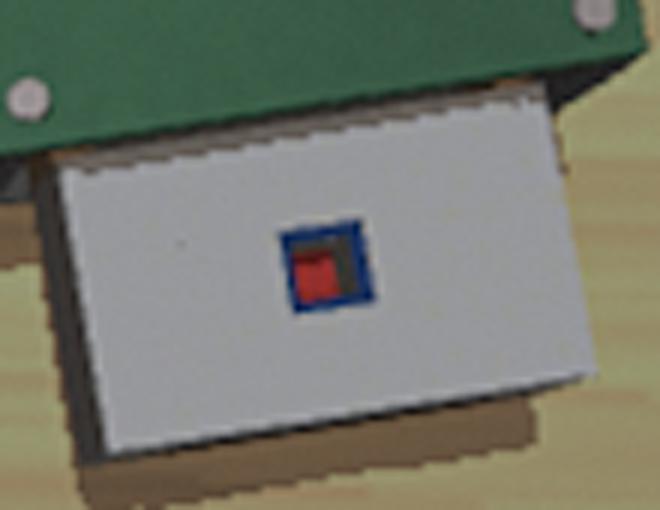

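View pics/c3.png

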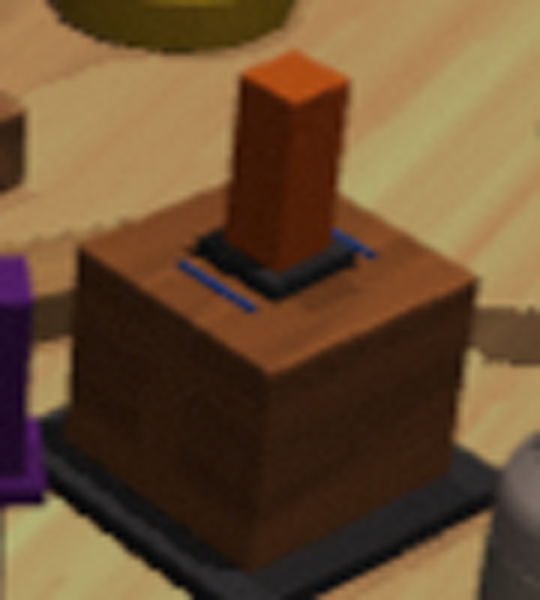

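View pics/c4.png

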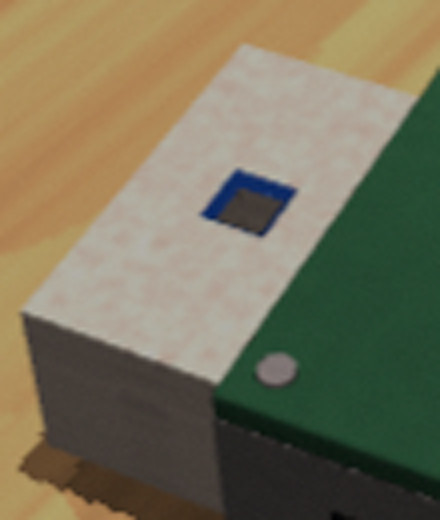

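```bash
python3 - <<'E'
from h import *
def P(c,pts,x0,y0,s,z):
    r=np.array([ray(c,(x+.5)/s-.5+x0,(y+.5)/s-.5+y0,z) for x,y in pts]); 
    print(z,r[:,:2].round(4).tolist(),'centre',r.mean(0).round(4),[round(float(np.linalg.norm(r[i]-r[i-1])),4) for i in range(len(r))],
     [round(float(np.degrees(np.arctan2(*(r[i]-r[i-1])[[1,0]]))),1) for i in range(len(r))])
t=get_calibration('top'); s=get_calibration('scene')
print('keytop');P(t,[(198,170),(280,198),(252,278),(172,253)],180,175,6,.151)
P(s,[(242,78),(294,50),(350,78),(295,106)],350,170,6,.151)
print('standtop');P(t,[(187,68),(452,172),(350,447),(70,343)],180,175,6,.085)
P(s,[(78,250),(228,185),(478,280),(268,377)],350,170,6,.085)
print('head');P(t,[(58,172),(545,95),(597,373),(105,455)],370,190,6,.09)
print('recess');P(t,[(280,233),(360,220),(376,298),(295,314)],370,190,6,.09)
P(s,[(202,214),(238,170),(298,190),(263,237)],200,270,4,.09)
E
```

```text
keytop
0.151 [[0.6468, 0.2168], [0.6391, 0.1931], [0.6159, 0.2004], [0.6227, 0.2234]] centre [0.6311 0.2084 0.151 ] [0.025, 0.0249, 0.0243, 0.024] [-15.2, -108.0, 162.7, 73.5]
0.151 [[0.6176, 0.1988], [0.6227, 0.2236], [0.6448, 0.2174], [0.6387, 0.1925]] centre [0.6309 0.2081 0.151 ] [0.022, 0.0253, 0.0229, 0.0256] [163.4, 78.4, -15.8, -103.8]
standtop
0.085 [[0.6901, 0.2324], [0.6593, 0.1506], [0.5745, 0.1791], [0.6048, 0.2648]] centre [0.6322 0.2067 0.085 ] [0.0913, 0.0874, 0.0894, 0.0909] [-20.8, -110.6, 161.4, 70.6]
0.085 [[0.576, 0.1785], [0.5969, 0.241], [0.6888, 0.2341], [0.6586, 0.1491]] centre [0.6301 0.2007 0.085 ] [0.0877, 0.0659, 0.0922, 0.0902] [160.5, 71.5, -4.3, -109.6]
head
0.09 [[0.6346, -0.0764], [0.6608, -0.2245], [0.5762, -0.2391], [0.549, -0.0908]] centre [ 0.6051 -0.1577  0.09  ] [0.0869, 0.1503, 0.0859, 0.1508] [9.5, -80.0, -170.2, 100.4]
recess
0.09 [[0.6171, -0.1437], [0.6215, -0.1679], [0.5978, -0.1726], [0.5925, -0.1481]] centre [ 0.6072 -0.1581  0.09  ] [0.025, 0.0246, 0.0242, 0.0251] [10.2, -79.8, -168.8, 102.1]
0.09 [[0.5958, -0.1723], [0.5922, -0.1482], [0.6164, -0.144], [0.6207, -0.1689]] centre [ 0.6063 -0.1584  0.09  ] [0.0251, 0.0244, 0.0246, 0.0253] [-172.2, 98.7, 9.7, -80.4]
```

```bash
cat >> h.py <<'E'
def plan(target,yaw):
    o=telemetry.get_obs(); p=o['tool_pos']; r=o['tool_rot']
    from scipy.spatial.transform import Rotation as Ro
    R=Ro.from_euler('xyz',r,degrees=True).as_matrix()
    d=R.T@(np.array(target)-p)*100
    yw=np.degrees(np.arctan2(R[1,0],R[0,0]))
    tu=-((yaw-yw+180)%360-180)
    print('now',p.round(4),r.round(2),'F',o['force'].round(2),'w',round(o['grip_width'],4),'t',o['time_s'],'\nshift cm',d.round(2),'turn rad',round(float(np.radians(tu)),3),'rows',np.ceil(max(np.linalg.norm(d)/6.25,abs(tu)/10.7)))
E
python3 - <<'E'
from h import *
plan([.631,.208,.25],-16)
t=get_calibration('top')
for n,u,v,z in [('bottle',250,145,.125),('purple',296,228,.141),('pink',147,178,.141)]: print(n,ray(t,u,v,z).round(3))
E
```

```text
now [0.293  0.5798 0.2297] [1.80e+02 9.00e-02 6.32e+01] F [ 1.04 -0.31  0.65] w 0.0873 t 0.15 
shift cm [-17.94  46.94  -2.  ] turn rad 1.382 rows 9.0
bottle [0.757 0.158 0.125]
purple [0.607 0.073 0.141]
pink [0.69  0.334 0.141]
```

>>> carry_out --pt "-3.6 9.4 -0.4" --pt "-7.2 18.8 -0.8" --pt "-10.8 28.2 -1.2" --pt "-14.4 37.6 -1.6" --pt "-17.9 46.9 -2.0" --turn '[0.18,0.36,0.54,0.72,0.9]' --gripper '[1,1,1,1,1]' --squeeze 40

```text
time_s: 0.78
tool_pos: [0.5041, 0.3474, 0.243]
tool_rot: [-180.0, 0.0, 11.3]
force: [0.7, -0.2, -0.7]
grip_width: 0.0869
```

```bash
python3 - <<'E'
from h import *
plan([.631,.208,.25],-16)
E
```

```text
now [0.5041 0.3474 0.243 ] [-179.99    0.     11.3 ] F [ 0.73 -0.16 -0.66] w 0.0869 t 0.775 
shift cm [ 9.71 16.16 -0.7 ] turn rad 0.476 rows 4.0
```

>>> carry_out --pt "3 5 -0.3" --pt "6 10 -0.5" --pt "9 15 -0.7" --pt "9.7 16.2 -0.7" --pt "9.7 16.2 -0.7" --turn '[0.15,0.3,0.45,0.476,0.476]' --gripper '[1,1,1,1,1]'

```text
time_s: 1.4
tool_pos: [0.631, 0.2092, 0.2494]
tool_rot: [180.0, 0.0, -15.7]
force: [-0.2, -0.0, 0.6]
grip_width: 0.087
```

```bash
python3 - <<'E'
from h import *
plan([.631,.208,.25],-16)
c=get_calibration('wrist'); im=read_camera('wrist'); cv2.imwrite('pics/w1.png',im[:,:,::-1])
E
```

```text
now [0.631  0.2092 0.2494] [ 1.7997e+02  5.0000e-02 -1.5710e+01] F [-0.21 -0.03  0.56] w 0.087 t 1.4 
shift cm [ 0.04  0.11 -0.06] turn rad 0.005 rows 1.0
```

View pics/w1.png

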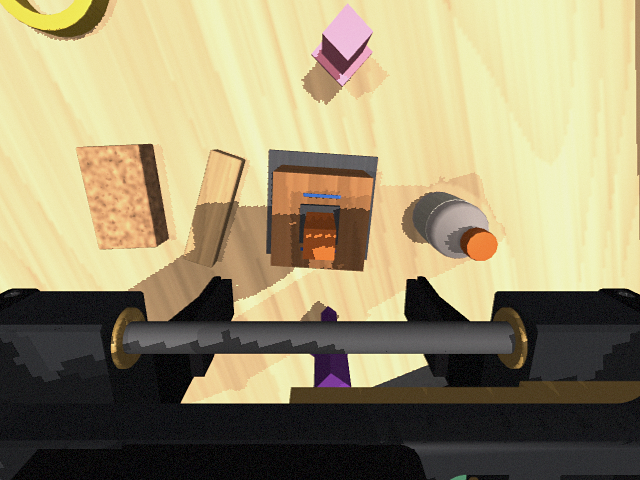

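The handle shows at (320,240), centred between the jaws, and its faces are parallel to the pads. I'll descend and grip.

>>> carry_out --pt "0 0.1 5" --pt "0 0.1 10" --pt "0 0.1 13.6" --pt "0 0.1 13.6" --pt "0 0.1 13.6" --turn '[0,0,0,0,0]' --gripper '[1,1,1,1,0]' --squeeze 45

```text
time_s: 2.08
tool_pos: [0.6309, 0.211, 0.1159]
tool_rot: [-179.9, -0.1, -15.5]
force: [0.1, 0.2, 0.4]
grip_width: 0.0824
```

>>> carry_out --pt "0 0 0" --pt "0 0 0" --pt "0 0 0" --pt "0 0 0" --turn '[0,0,0,0]' --gripper '[0,0,0,0]'

```text
time_s: 2.58
tool_pos: [0.6306, 0.209, 0.1142]
tool_rot: [-180.0, -0.0, -15.6]
force: [-0.5, 0.5, 0.1]
grip_width: 0.0451
```

>>> carry_out --pt "0 0 0" --pt "0 0 0" --pt "0 0 0" --pt "0 0 0" --pt "0 0 0" --turn '[0,0,0,0,0]' --gripper '[0,0,0,0,0]'

```text
time_s: 3.2
tool_pos: [0.6306, 0.209, 0.1139]
tool_rot: [-180.0, -0.0, -15.6]
force: [1.4, -0.3, -0.6]
grip_width: 0.0239
```

```bash
python3 - <<'E'
from h import *
plan([.631,.208,.25],-16)
E
```

```text
now [0.6306 0.209  0.1139] [-1.800e+02 -1.000e-02 -1.564e+01] F [ 1.36 -0.33 -0.63] w 0.0239 t 3.2 
shift cm [  0.07   0.08 -13.61] turn rad 0.006 rows 3.0
```

>>> carry_out --pt "0 0 -2" --pt "0 0 -6" --pt "0 0 -11" --pt "0 0 -17" --pt "0 0 -17" --turn '[0,0,0,0,0]' --gripper '[0,0,0,0,0]'

```text
time_s: 3.82
tool_pos: [0.633, 0.2096, 0.2923]
tool_rot: [-179.6, -0.5, -15.7]
force: [0.4, -0.7, -0.9]
grip_width: 0.0241
```

```bash
python3 - <<'E'
from h import *
plan([.6065,-.158,.285],10)
t=read_camera('top')[:,:,::-1]; s=read_camera('scene')[:,:,::-1]
a=np.hstack([cv2.resize(t[90:300,130:410],(400,300)),cv2.resize(s[80:290,280:500],(400,380))[:300]])
cv2.imwrite('pics/l1.png',a); cv2.imwrite('pics/top1.png',t);cv2.imwrite('pics/scene1.png',s)
E
```

```text
now [0.633  0.2096 0.2923] [-179.56   -0.53  -15.65] F [ 0.42 -0.68 -0.93] w 0.0241 t 3.825 
shift cm [ 7.36 36.12  0.52] turn rad -0.448 rows 6.0
```

View pics/l1.png

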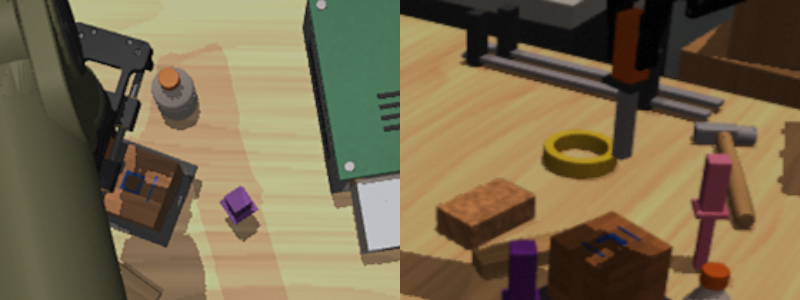

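The key is in the hand, with its pin straight down at scene crop (625,120). The stand is empty, with its hole at crop (133,183) in the top view. Now over to the recess.

>>> carry_out --pt "1.2 6 0" --pt "2.5 12 0" --pt "3.8 18 0" --pt "5 24 0" --pt "6.2 30 0" --turn '[-0.08,-0.16,-0.24,-0.32,-0.4]' --gripper '[0,0,0,0,0]'

```text
time_s: 4.55
tool_pos: [0.6079, -0.098, 0.2824]
tool_rot: [-179.9, 0.2, 7.4]
force: [1.5, -0.7, 0.2]
grip_width: 0.024
```

```bash
python3 - <<'E'
from h import *
plan([.6065,-.158,.245],10)
E
```

```text
now [ 0.6079 -0.098   0.2824] [-179.93    0.18    7.45] F [ 1.53 -0.74  0.2 ] w 0.024 t 4.55 
shift cm [-0.9   5.93  3.73] turn rad -0.045 rows 2.0
```

>>> carry_out --pt "-0.5 3 1.5" --pt "-0.9 5.9 3.7" --pt "-0.9 5.9 3.7" --pt "-0.9 5.9 3.7" --pt "-0.9 5.9 3.7" --turn '[-0.02,-0.045,-0.045,-0.045,-0.045]' --gripper '[0,0,0,0,0]'

```text
time_s: 5.18
tool_pos: [0.6085, -0.1543, 0.2474]
tool_rot: [-180.0, -0.0, 10.0]
force: [0.0, 0.2, -1.4]
grip_width: 0.0237
```

```bash
python3 - <<'E'
from h import *
plan([.6065,-.158,.245],10)
t=read_camera('top')[:,:,::-1]; s=read_camera('scene')[:,:,::-1]; w=read_camera('wrist')[:,:,::-1]
cv2.imwrite('pics/top2.png',t);cv2.imwrite('pics/scene2.png',s);cv2.imwrite('pics/wrist2.png',w)
crop(s,190,200,340,350,4,'pics/s2c.png')
E
```

```text
now [ 0.6085 -0.1543  0.2474] [-1.7996e+02 -4.0000e-02  9.9900e+00] F [ 0.05  0.21 -1.4 ] w 0.0237 t 5.175 
shift cm [-0.26  0.33  0.24] turn rad -0.0 rows 1.0
```

View pics/s2c.png

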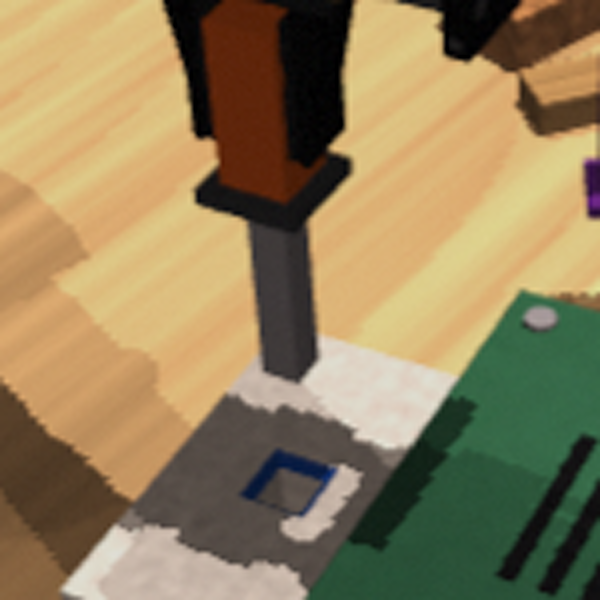

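View pics/wrist2.png

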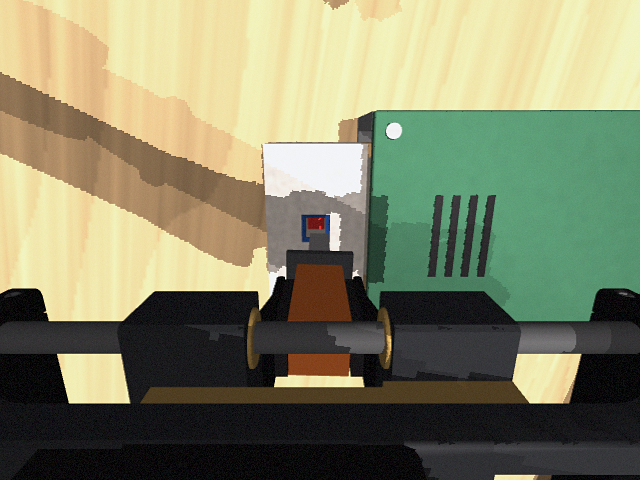

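View pics/top2.png

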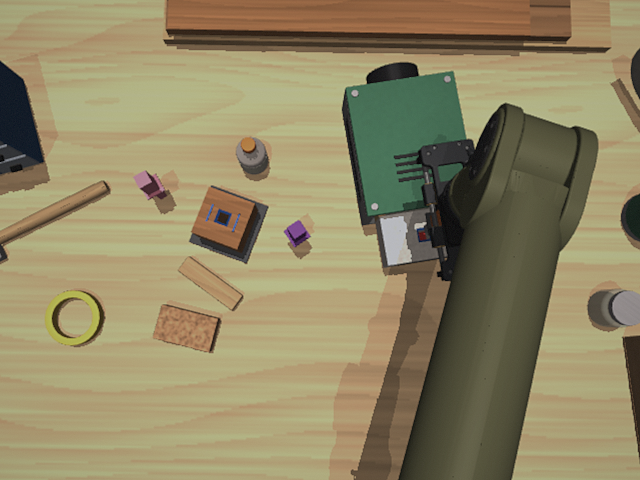

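```bash
python3 - <<'E'
from h import *
s=get_calibration('scene');t=get_calibration('top')
f=lambda x,y,z:ray(s,(x+.5)/4-.5+190,(y+.5)/4-.5+200,z)
L,B,Rr=f(262,370,.1434),f(297,382,.1434),f(318,357,.1434)
print(L.round(4),B.round(4),Rr.round(4),'centre',((L+Rr)/2).round(4),np.linalg.norm(L-B),np.linalg.norm(Rr-B),np.linalg.norm(L-Rr))
im=cv2.imread('pics/top2.png'); crop(im,185,175,275,265,6,'pics/c5.png')
plan([.6065,-.158,.245],10)
E
```

```text
[ 0.6014 -0.1618  0.1434] [ 0.6151 -0.1598  0.1434] [ 0.6129 -0.146   0.1434] centre [ 0.6072 -0.1539  0.1434] 0.013774673087720887 0.01399785786086054 0.019558272252911138
now [ 0.6084 -0.1552  0.2475] [-1.7999e+02 -5.0000e-02  9.9500e+00] F [-0.34  0.1  -1.21] w 0.0237 t 5.325 
shift cm [-0.23  0.25  0.25] turn rad -0.001 rows 1.0
```

View pics/c5.png

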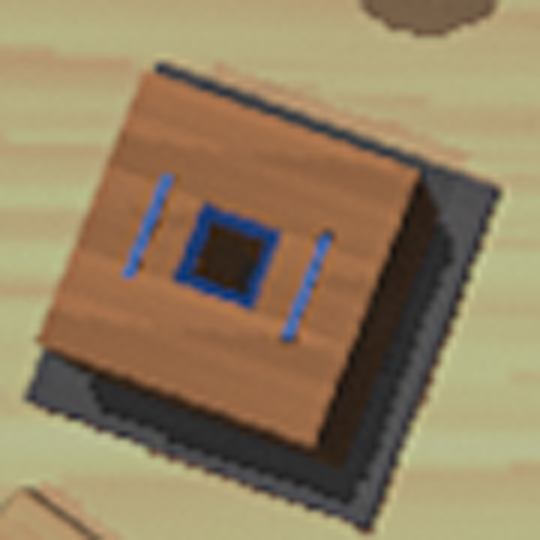

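Stand hole seen empty at top crop (228,255), pin tip in scene crop (290,364), recess at (291,481). I'll shift about 4 mm, then enter the recess.

```bash
python3 - <<'E'
from h import *
t=get_calibration('top')
r=np.array([ray(t,(x+.5)/6-.5+185,(y+.5)/6-.5+175,.085) for x,y in [(205,203),(281,232),(253,307),(174,278)]])
print('hole',r.mean(0).round(4),[round(float(np.linalg.norm(r[i]-r[i-1])),4) for i in range(4)])
r=np.array([ray(t,(x+.5)/6-.5+185,(y+.5)/6-.5+175,.085) for x,y in [(157,70),(422,170),(320,447),(40,343)]])
print('stand',r.mean(0).round(4),[np.degrees(np.arctan2(*(r[i]-r[i-1])[[1,0]])).round(1) for i in range(4)])
E
```

```text
hole [0.6327 0.2088 0.085 ] [0.0248, 0.0249, 0.0244, 0.0257]
stand [0.6322 0.2067 0.085 ] [np.float64(-21.0), np.float64(-109.9), np.float64(161.5), np.float64(70.6)]
```

>>> carry_out --pt "-0.15 0.4 0" --pt "-0.15 0.4 2" --pt "-0.15 0.4 4" --pt "-0.15 0.4 4" --pt "-0.15 0.4 4" --turn '[0,0,0,0,0]' --gripper '[0,0,0,0,0]' --squeeze 60

```text
time_s: 5.95
tool_pos: [0.6071, -0.1604, 0.2067]
tool_rot: [-180.0, 0.0, 9.9]
force: [0.3, 0.6, -1.0]
grip_width: 0.0236
```

```bash
python3 - <<'E'
from h import *
plan([.6070,-.1595,.186],10)
s=read_camera('scene')[:,:,::-1]; w=read_camera('wrist')[:,:,::-1]
a=cv2.resize(s[230:350,210:330],(480,480));b=cv2.resize(w[180:300,255:375],(480,480))[:,:320]
cv2.imwrite('pics/l3.png',np.hstack([a,b]))
E
```

```text
now [ 0.6071 -0.1604  0.2067] [-1.80e+02  2.00e-02  9.86e+00] F [ 0.26  0.65 -1.  ] w 0.0236 t 5.95 
shift cm [ 0.   -0.09  2.07] turn rad -0.002 rows 1.0
```

View pics/l3.png

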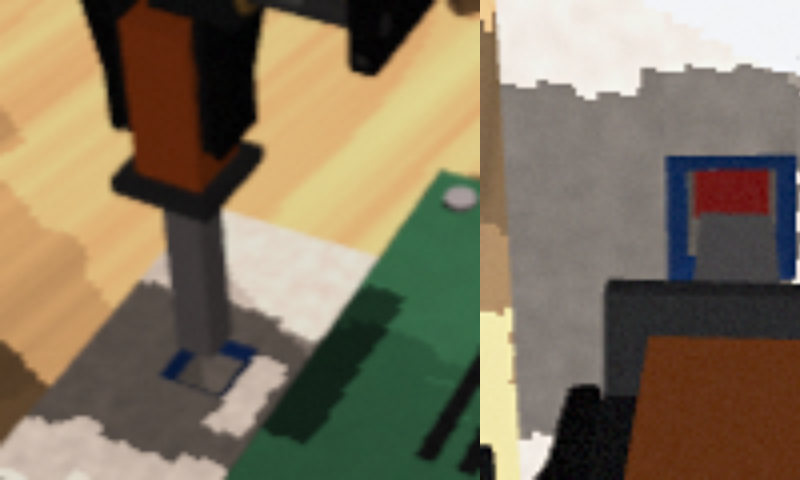

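```bash
python3 - <<'E'
from h import *
s=get_calibration('scene')
f=lambda x,y,z:ray(s,(x+.5)/4-.5+210,(y+.5)/4-.5+230,z)
L,B,R=f(177,343,.1027),f(206,356,.1027),f(231,334,.1027)
print(((L+R)/2).round(4),np.linalg.norm(L-R))
print([f(x,y,.09).round(4) for x,y in [(162,375),(255,347),(222,395)]], ((f(162,375,.09)+f(255,347,.09))/2).round(4))
E
```

```text
[ 0.6058 -0.1598  0.1027] 0.019016870524106985
[array([ 0.5962, -0.1727,  0.09  ]), array([ 0.6146, -0.1434,  0.09  ]), array([ 0.6198, -0.1684,  0.09  ])] [ 0.6054 -0.1581  0.09  ]
```

>>> carry_out --pt "0 -0.12 0.7" --pt "0 -0.12 1.4" --pt "0 -0.12 2.1" --pt "0 -0.12 2.6" --pt "0 -0.12 2.6" --turn '[0,0,0,0,0]' --gripper '[0,0,0,0,0]'

```text
time_s: 6.68
tool_pos: [0.6066, -0.1592, 0.1803]
tool_rot: [-180.0, 0.1, 9.9]
force: [-0.7, -0.3, -0.7]
grip_width: 0.0236
```

```bash
python3 - <<'E'
from h import *
plan([.6070,-.1595,.176],10)
s=read_camera('scene')[:,:,::-1]
crop(s,200,220,320,340,4,'pics/l4.png')
for i in range(4):
  print(telemetry.get_obs()['force'].round(2))
E
```

```text
now [ 0.6066 -0.1592  0.1803] [-1.7998e+02  6.0000e-02  9.8600e+00] F [-0.69 -0.3  -0.75] w 0.0236 t 6.675 
shift cm [0.03 0.04 0.43] turn rad -0.002 rows 1.0
[ 0.49 -0.16 -0.52]
[ 0.49 -0.16 -0.52]
[ 0.49 -0.16 -0.52]
[ 0.49 -0.16 -0.52]
```

View pics/l4.png

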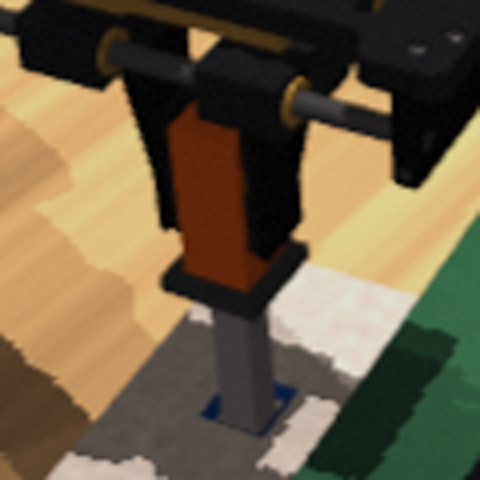

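The pin has entered the recess at crop (245,415) with no contact force. I'll keep going down and feel for the button.

>>> carry_out --pt "0 0 0.3" --pt "0 0 0.6" --pt "0 0 0.9" --pt "0 0 0.9" --turn '[0,0,0,0]' --gripper '[0,0,0,0]'

```text
time_s: 7.22
tool_pos: [0.6067, -0.1592, 0.1716]
tool_rot: [-180.0, 0.0, 9.9]
force: [-0.8, -0.9, -1.3]
grip_width: 0.0236
```

>>> carry_out --pt "0 0 0.1" --pt "0 0 0.2" --pt "0 0 0.2" --turn '[0,0,0]' --gripper '[0,0,0]'

```text
time_s: 7.6
tool_pos: [0.6069, -0.1592, 0.1699]
tool_rot: [-180.0, -0.0, 9.9]
force: [0.0, 1.1, -1.7]
grip_width: 0.0241
```

>>> carry_out --pt "0 0 0.1" --pt "0 0 0.2" --pt "0 0 0.2" --turn '[0,0,0]' --gripper '[0,0,0]'

```text
time_s: 7.98
tool_pos: [0.6069, -0.1592, 0.1679]
tool_rot: [-180.0, 0.0, 9.9]
force: [-0.4, -0.2, -0.5]
grip_width: 0.0236
```

>>> carry_out --pt "0 0 0.1" --pt "0 0 0.2" --pt "0 0 0.2" --turn '[0,0,0]' --gripper '[0,0,0]'

```text
time_s: 8.35
tool_pos: [0.6068, -0.1592, 0.1659]
tool_rot: [-180.0, 0.0, 9.9]
force: [0.3, 0.3, -0.8]
grip_width: 0.0237
```

>>> carry_out --pt "0 0 0.1" --pt "0 0 0.2" --pt "0 0 0.2" --turn '[0,0,0]' --gripper '[0,0,0]'

```text
time_s: 8.72
tool_pos: [0.607, -0.1593, 0.1643]
tool_rot: [-180.0, -0.0, 9.9]
force: [-0.7, 0.6, 0.3]
grip_width: 0.0236
```

>>> carry_out --pt "0 0 0.1" --pt "0 0 0.2" --pt "0 0 0.2" --turn '[0,0,0]' --gripper '[0,0,0]'

```text
time_s: 9.1
tool_pos: [0.607, -0.1593, 0.1622]
tool_rot: [180.0, -0.0, 9.9]
force: [-1.3, -0.6, 2.4]
grip_width: 0.0238
```

>>> carry_out --pt "0 0 0.1" --pt "0 0 0.2" --pt "0 0 0.2" --turn '[0,0,0]' --gripper '[0,0,0]'

```text
time_s: 9.48
tool_pos: [0.6071, -0.1593, 0.1602]
tool_rot: [180.0, -0.0, 9.9]
force: [-0.7, -0.1, 3.3]
grip_width: 0.024
```

Contact at about TCP z 0.1625, and the force slope matches the spring. I'll press on.

>>> carry_out --pt "0 0 0.1" --pt "0 0 0.2" --pt "0 0 0.3" --pt "0 0 0.3" --turn '[0,0,0,0]' --gripper '[0,0,0,0]'

```text
time_s: 9.98
tool_pos: [0.6071, -0.1594, 0.1574]
tool_rot: [180.0, -0.0, 9.9]
force: [-2.4, 0.4, 6.7]
grip_width: 0.0238
```

>>> carry_out --pt "0 0 0.1" --pt "0 0 0.2" --pt "0 0 0.2" --turn '[0,0,0]' --gripper '[0,0,0]'

```text
time_s: 10.35
tool_pos: [0.6071, -0.1594, 0.1556]
tool_rot: [180.0, -0.0, 9.9]
force: [-1.4, 0.1, 7.2]
grip_width: 0.0237
```

```bash
python3 - <<'E'
from h import *
F=[]
for i in range(4):
  F.append(telemetry.get_obs()['force']); read_camera('top')
print(np.array(F).round(2), telemetry.get_obs()['tool_pos'].round(4))
E
```

```text
[[-1.37  0.06  7.25]
 [-2.22 -0.1   7.17]
 [-3.06 -0.23  6.89]
 [-1.2   0.27  7.77]] [ 0.6071 -0.1594  0.1557]
```

>>> carry_out --pt "0 0 0.05" --pt "0 0 0.1" --pt "0 0 0.1" --turn '[0,0,0]' --gripper '[0,0,0]'

```text
time_s: 10.92
tool_pos: [0.6071, -0.1594, 0.1548]
tool_rot: [180.0, -0.0, 9.9]
force: [-2.5, 0.7, 6.9]
grip_width: 0.0239
```

```bash
python3 - <<'E'
from h import *
F=[]
for i in range(4):
  F.append(telemetry.get_obs()['force']); read_camera('top')
print(np.array(F).round(2), telemetry.get_obs()['tool_pos'].round(4))
E
```

```text
[[-2.52  0.67  6.87]
 [-1.46  0.49  7.88]
 [-1.21  0.49  7.48]
 [-1.92  1.56  7.82]] [ 0.6071 -0.1594  0.1548]
```

>>> carry_out --pt "-0.2 0 0" --pt "-0.4 0 0" --pt "-0.7 0 0" --pt "-1.0 0 0" --pt "-1.0 0 0" --turn '[0,0,0,0,0]' --gripper '[0,0,0,0,0]'

```text
time_s: 11.75
tool_pos: [0.5996, -0.1605, 0.1557]
tool_rot: [180.0, -0.4, 9.9]
force: [2.3, 1.3, 7.8]
grip_width: 0.0238
```

```bash
python3 - <<'E'
from h import *
o=telemetry.get_obs();print(o['force'],o['tool_pos'])
s=read_camera('scene')[:,:,::-1]
cv2.imwrite('pics/s5.png',cv2.resize(s[180:420,160:400],(600,600)))
E
```

```text
[2.30833834 1.32641479 7.83867087] [ 0.59956652 -0.16048585  0.15574598]
```

View pics/s5.png

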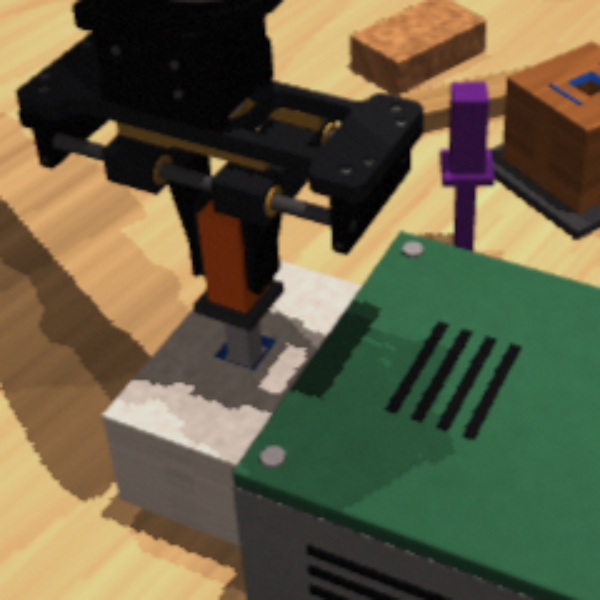

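>>> carry_out --pt "-0.3 0 0.1" --pt "-0.6 0 0.1" --pt "-0.9 0 0.1" --pt "-1.2 0 0.1" --pt "-1.5 0 0.1" --turn '[0,0,0,0,0]' --gripper '[0,0,0,0,0]'

```text
time_s: 12.42
tool_pos: [0.5854, -0.163, 0.155]
tool_rot: [179.9, -0.4, 9.9]
force: [2.5, 0.6, 8.0]
grip_width: 0.0237
```

```bash
python3 - <<'E'
from h import *
o=telemetry.get_obs();print(o['force'],o['tool_pos'])
s=read_camera('scene')[:,:,::-1]
cv2.imwrite('pics/s6.png',cv2.resize(s[180:420,160:400],(600,600)))
E
```

```text
[2.51803589 0.60509219 8.01425226] [ 0.58537068 -0.16299144  0.15497469]
```

View pics/s6.png

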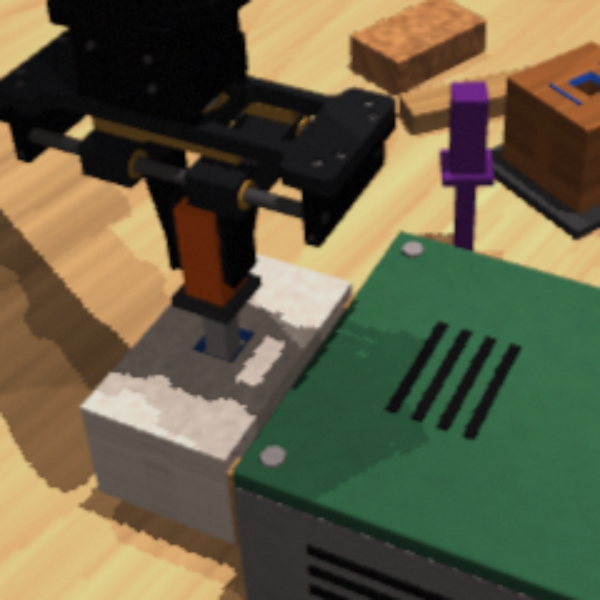

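The slide is moving; its head front went from (105,415) to (85,408). Continuing the push.

>>> carry_out --pt "-0.5 0 0" --pt "-1.0 0 0" --pt "-1.5 0 0" --pt "-2.0 0 0" --pt "-2.5 0 0" --turn '[0,0,0,0,0]' --gripper '[0,0,0,0,0]'

```text
time_s: 13.1
tool_pos: [0.5608, -0.1674, 0.155]
tool_rot: [179.9, -0.4, 9.9]
force: [2.4, 2.1, 7.6]
grip_width: 0.0239
```

>>> carry_out --pt "-0.4 0 0" --pt "-0.8 0 0" --pt "-1.2 0 0" --pt "-1.6 0 0" --pt "-2.0 0 0" --turn '[0,0,0,0,0]' --gripper '[0,0,0,0,0]'

```text
time_s: 13.72
tool_pos: [0.5411, -0.1708, 0.1549]
tool_rot: [179.9, -0.4, 9.9]
force: [2.9, 2.3, 7.6]
grip_width: 0.0238
```

>>> carry_out --pt "-0.4 0 0" --pt "-0.8 0 0" --pt "-1.2 0 0" --pt "-1.6 0 0" --pt "-2.0 0 0" --turn '[0,0,0,0,0]' --gripper '[0,0,0,0,0]'

```text
time_s: 14.35
tool_pos: [0.5214, -0.1743, 0.1549]
tool_rot: [179.9, -0.4, 9.9]
force: [2.3, 0.2, 7.7]
grip_width: 0.0237
```

>>> carry_out --pt "-0.15 0 0" --pt "-0.3 0 0" --pt "-0.45 0 0" --pt "-0.6 0 0" --pt "-0.75 0 0" --turn '[0,0,0,0,0]' --gripper '[0,0,0,0,0]'

```text
time_s: 14.98
tool_pos: [0.5149, -0.1754, 0.1551]
tool_rot: [179.9, -0.5, 9.9]
force: [5.4, 1.0, 8.9]
grip_width: 0.0239
```

```bash
python3 - <<'E'
from h import *
o=telemetry.get_obs();print(o['force'],o['tool_pos'])
s=read_camera('scene')[:,:,::-1]
cv2.imwrite('pics/s7.png',cv2.resize(s[180:420,130:370],(600,600)))
E
```

```text
[5.40741781 1.04779785 8.867575  ] [ 0.51485911 -0.17543297  0.15513135]
```

View pics/s7.png

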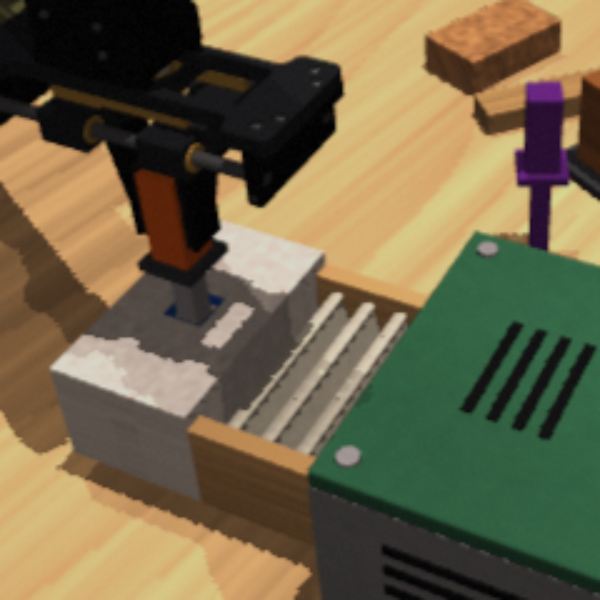

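The slide is far out and Fx has jumped, so it's probably at the stop. One more small push will confirm.

>>> carry_out --pt "-0.15 0 0" --pt "-0.3 0 0" --pt "-0.3 0 0" --turn '[0,0,0]' --gripper '[0,0,0]'

```text
time_s: 15.4
tool_pos: [0.5129, -0.1758, 0.1556]
tool_rot: [179.9, -0.7, 9.9]
force: [4.3, 1.9, 7.1]
grip_width: 0.0236
```

```bash
python3 - <<'E'
from h import *
sc=get_calibration('scene')
s=read_camera('scene')[:,:,::-1]
crop(s,120,250,270,370,5,'pics/s8.png')
a=ray(sc,205.4,347.9,.09)
print(a)
print(telemetry.get_obs()['force'])
for d in (.08,.086,.09,.092): print(d,proj(sc,a-d*np.array([np.cos(np.radians(10)),np.sin(np.radians(10)),0])))
E
```

```text
[ 0.57646929 -0.24074088  0.09      ]
[6.01568042 0.74252575 6.27765721]
0.08 (np.float64(157.04040804274698), np.float64(329.9908136798169))
0.086 (np.float64(153.5603822569454), np.float64(328.7020428760422))
0.09 (np.float64(151.25127399158742), np.float64(327.8469022827485))
0.092 (np.float64(150.09997408770923), np.float64(327.42053713667383))
```

View pics/s8.png

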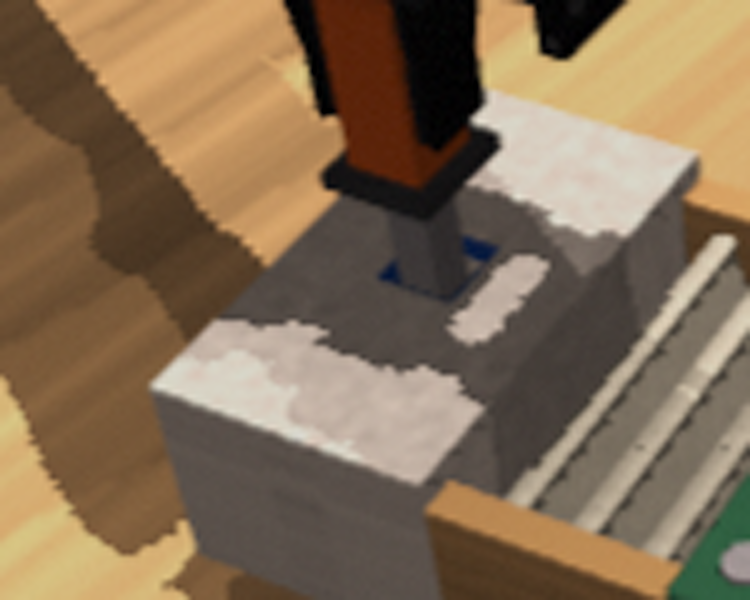

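The head corner is at full-frame (150,327), which matches 92 mm out. I'll ease off and lift.

>>> carry_out --pt "0.25 0 0" --pt "0.25 0 -0.8" --pt "0.25 0 -2" --pt "0.25 0 -4" --pt "0.25 0 -6.5" --turn '[0,0,0,0,0]' --gripper '[0,0,0,0,0]'

```text
time_s: 16.08
tool_pos: [0.5093, -0.1755, 0.217]
tool_rot: [-179.9, 0.2, 9.9]
force: [-0.3, 0.1, -1.8]
grip_width: 0.0238
```

>>> carry_out --pt "0 0 -2" --pt "0 0 -4.5" --pt "0 0 -6.5" --pt "0 0 -6.5" --turn '[0,0,0,0]' --gripper '[0,0,0,0]'

```text
time_s: 16.58
tool_pos: [0.5105, -0.1763, 0.2833]
tool_rot: [180.0, -0.0, 9.8]
force: [0.5, -1.0, -1.5]
grip_width: 0.0239
```

```bash
python3 - <<'E'
from h import *
plan([.6327,.208,.285],-19.8)
s=read_camera('scene')[:,:,::-1];w=read_camera('wrist')[:,:,::-1]
crop(s,120,200,270,350,4,'pics/s9.png'); cv2.imwrite('pics/w9.png',w)
E
```

```text
now [ 0.5105 -0.1763  0.2833] [ 1.7998e+02 -4.0000e-02  9.8500e+00] F [ 0.52 -1.01 -1.51] w 0.0239 t 16.575 
shift cm [ 18.62 -35.77  -0.17] turn rad 0.517 rows 7.0
```

View pics/s9.png

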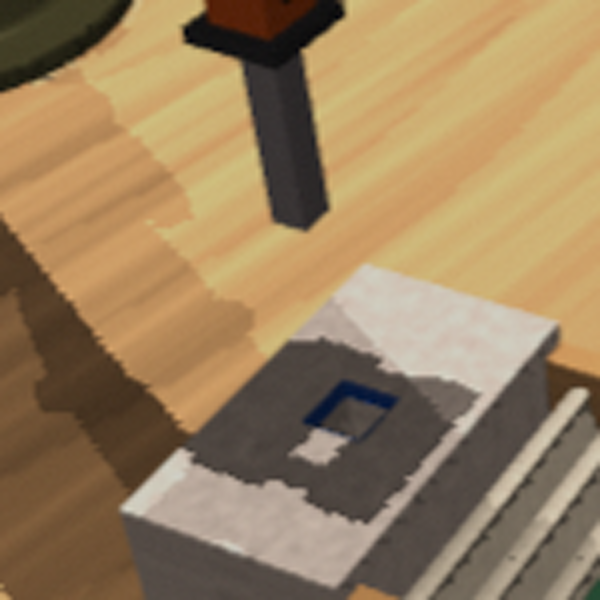

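View pics/w9.png

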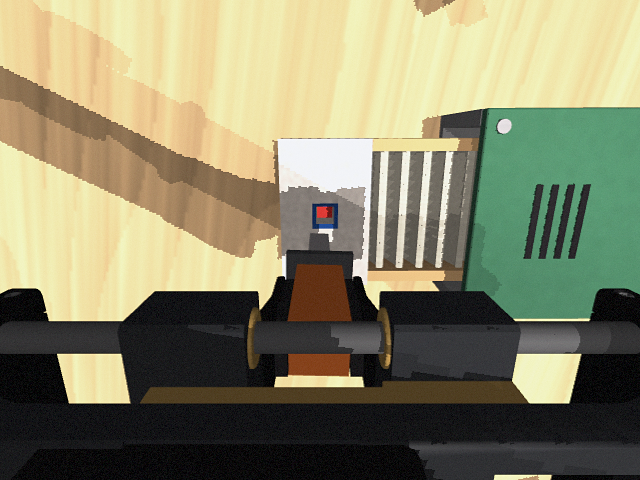

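The slide is out, and the red button has sprung up at wrist (323,213). The key is still straight in the grip. Back to the stand.

>>> carry_out --pt "2.7 -5.2 0" --pt "5.4 -10.4 0" --pt "8.1 -15.6 0" --pt "10.8 -20.8 0" --pt "13.5 -26 0" --turn '[0.08,0.16,0.24,0.32,0.4]' --gripper '[0,0,0,0,0]'

```text
time_s: 17.3
tool_pos: [0.5984, 0.1048, 0.2811]
tool_rot: [179.9, 0.1, -13.2]
force: [1.3, -0.2, -1.5]
grip_width: 0.0233
```

```bash
python3 - <<'E'
from h import *
plan([.6327,.208,.250],-19.8)
E
```

```text
now [0.5984 0.1048 0.2811] [ 1.7992e+02  1.4000e-01 -1.3230e+01] F [ 1.33 -0.22 -1.48] w 0.0233 t 17.3 
shift cm [  0.98 -10.84   3.09] turn rad 0.115 rows 2.0
```

>>> carry_out --pt "0.4 -5 0" --pt "0.9 -9 1" --pt "1 -10.8 3" --pt "1 -10.8 4" --pt "1 -10.8 4" --turn '[0.06,0.115,0.115,0.115,0.115]' --gripper '[0,0,0,0,0]'

```text
time_s: 17.92
tool_pos: [0.6322, 0.2031, 0.2412]
tool_rot: [179.8, 0.1, -19.8]
force: [0.1, -1.1, -1.4]
grip_width: 0.0237
```

>>> carry_out --pt "0 0 0" --pt "0 0 0" --turn '[0,0]' --gripper '[0,0]'

```text
time_s: 18.18
tool_pos: [0.6335, 0.2049, 0.2443]
tool_rot: [-179.9, -0.1, -19.7]
force: [-0.1, -0.4, -0.8]
grip_width: 0.0238
```

```bash
python3 - <<'E'
from h import *
plan([.6327,.208,.210],-19.8)
s=read_camera('scene')[:,:,::-1];w=read_camera('wrist')[:,:,::-1]
crop(s,330,120,470,260,4,'pics/s10.png'); crop(w,240,140,400,290,4,'pics/w10.png')
E
```

```text
now [0.6335 0.2049 0.2443] [-1.7993e+02 -9.0000e-02 -1.9750e+01] F [-0.07 -0.37 -0.77] w 0.0238 t 18.175 
shift cm [-0.19 -0.26  3.43] turn rad 0.001 rows 1.0
```

View pics/s10.png

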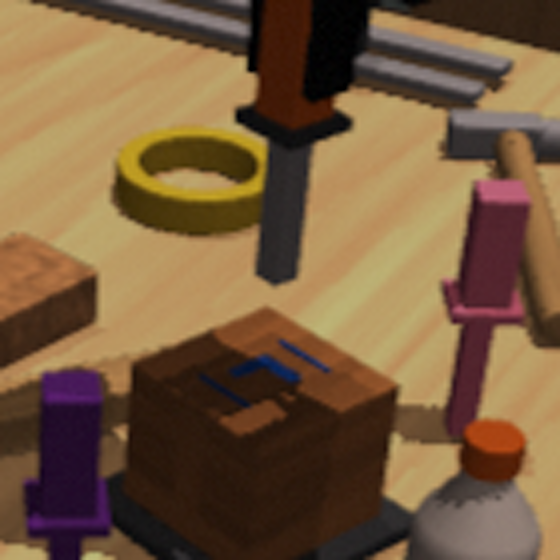

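View pics/w10.png

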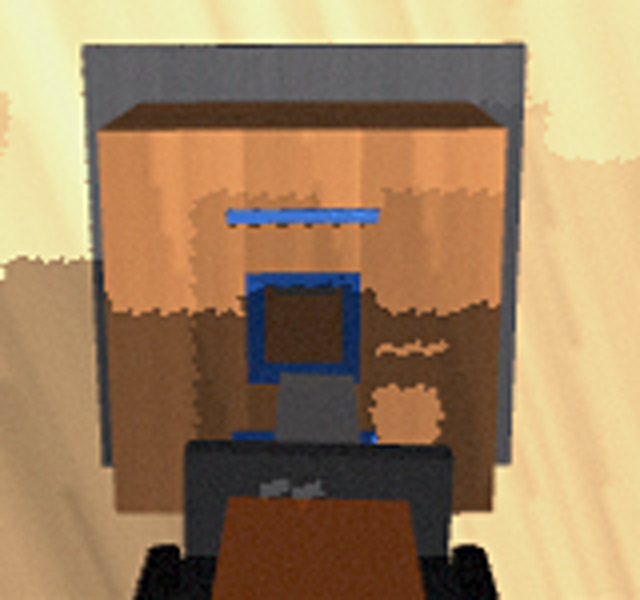

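```bash
python3 - <<'E'
from h import *
sc=get_calibration('scene');w=get_calibration('wrist')
f=lambda x,y,z:ray(sc,(x+.5)/4-.5+330,(y+.5)/4-.5+120,z)
g=lambda x,y,z:ray(w,(x+.5)/4-.5+240,(y+.5)/4-.5+140,z)
L,B,R=f(258,277,.1403),f(278,286,.1403),f(301,275,.1403)
print('tip scene',((L+R)/2).round(4),np.linalg.norm(L-R),np.linalg.norm(L-B),np.linalg.norm(R-B))
h=np.array([g(*p,.085) for p in [(247,274),(359,274),(360,382),(248,382)]])
print('hole wrist',h.mean(0).round(4),np.linalg.norm(h[0]-h[1]),np.linalg.norm(h[1]-h[2]))
a,b=g(278,374,.1403),g(356,376,.1403); print('tip far edge',((a+b)/2).round(4),np.linalg.norm(a-b))
print('stand corner mean via wrist far edge', g(97,130,.085).round(4),g(506,128,.085).round(4))
E
```

```text
tip scene [0.6345 0.2063 0.1403] 0.020049574684042382 0.011472845234621625 0.015531056296229634
hole wrist [0.6322 0.2093 0.085 ] 0.02527135400984519 0.02532563675371547
tip far edge [0.6365 0.2123 0.1403] 0.014795129300968277
stand corner mean via wrist far edge [0.6047 0.2666 0.085 ] [0.6893 0.2368 0.085 ]
```

>>> carry_out --pt "-0.28 -0.23 0" --pt "-0.28 -0.23 2" --pt "-0.28 -0.23 4" --pt "-0.28 -0.23 4" --pt "-0.28 -0.23 4" --turn '[0,0,0,0,0]' --gripper '[0,0,0,0,0]'

```text
time_s: 18.9
tool_pos: [0.6312, 0.2092, 0.2027]
tool_rot: [180.0, 0.0, -19.7]
force: [-0.8, -0.4, -0.4]
grip_width: 0.0237
```

```bash
python3 - <<'E'
from h import *
plan([.6327,.208,.114],-19.8)
s=read_camera('scene')[:,:,::-1];w=read_camera('wrist')[:,:,::-1]
a=cv2.resize(s[150:250,345:445],(400,400));b=cv2.resize(w[190:290,270:370],(400,400))
cv2.imwrite('pics/l11.png',np.hstack([a,b]))
E
```

```text
now [0.6312 0.2092 0.2027] [ 1.7998e+02  1.0000e-02 -1.9660e+01] F [-0.77 -0.4  -0.38] w 0.0237 t 18.9 
shift cm [0.18 0.06 8.87] turn rad 0.002 rows 2.0
```

View pics/l11.png

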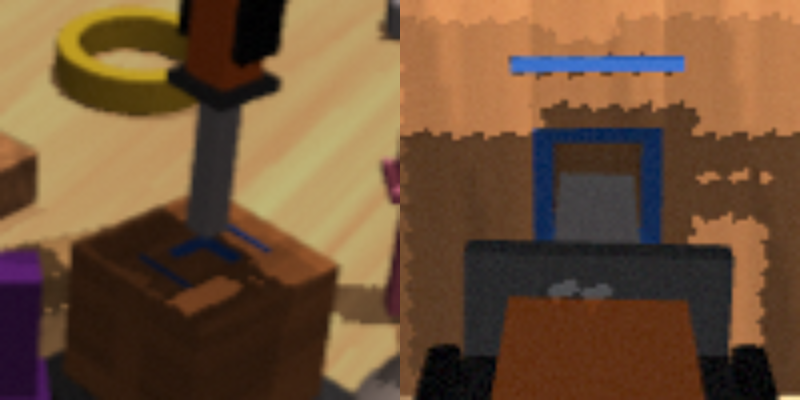

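The tip (wrist crop x=597) sits over the hole centre (x=598). I'll insert.

>>> carry_out --pt "0 0 0.8" --pt "0 0 1.6" --pt "0 0 2.4" --pt "0 0 3.2" --pt "0 0 3.2" --turn '[0,0,0,0,0]' --gripper '[0,0,0,0,0]'

```text
time_s: 19.62
tool_pos: [0.6306, 0.2091, 0.1698]
tool_rot: [179.9, 0.1, -19.7]
force: [-0.5, -0.6, -0.8]
grip_width: 0.0236
```

```bash
python3 - <<'E'
from h import *
plan([.6327,.208,.114],-19.8)
s=read_camera('scene')[:,:,::-1]
crop(s,345,150,445,250,4,'pics/s12.png')
E
```

```text
now [0.6306 0.2091 0.1698] [ 1.7993e+02  8.0000e-02 -1.9650e+01] F [-0.49 -0.57 -0.75] w 0.0236 t 19.625 
shift cm [0.25 0.03 5.58] turn rad 0.003 rows 1.0
```

View pics/s12.png

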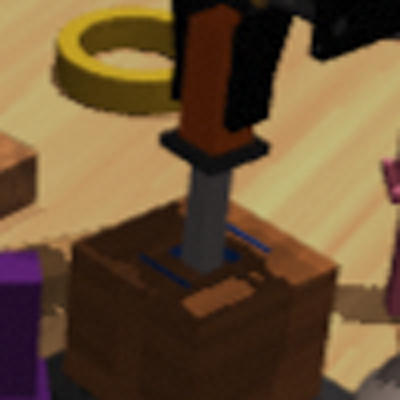

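The pin is in the hole at crop (205,260). I'll go down to just above seating (TCP about 0.114).

>>> carry_out --pt "0 0 1.2" --pt "0 0 2.4" --pt "0 0 3.6" --pt "0 0 4.6" --pt "0 0 5.1" --turn '[0,0,0,0,0]' --gripper '[0,0,0,0,0]'

```text
time_s: 20.3
tool_pos: [0.6307, 0.2092, 0.1189]
tool_rot: [180.0, 0.1, -19.7]
force: [-0.7, 0.1, -1.8]
grip_width: 0.0236
```

>>> carry_out --pt "0 0 0.1" --pt "0 0 0.2" --pt "0 0 0.3" --pt "0 0 0.3" --turn '[0,0,0,0]' --gripper '[0,0,0,0]'

```text
time_s: 20.8
tool_pos: [0.6313, 0.2093, 0.1172]
tool_rot: [-180.0, -0.0, -19.7]
force: [-0.8, 0.3, -0.8]
grip_width: 0.0241
```

>>> carry_out --pt "0 0 0.1" --pt "0 0 0.2" --pt "0 0 0.3" --pt "0 0 0.3" --turn '[0,0,0,0]' --gripper '[0,0,0,0]'

```text
time_s: 21.3
tool_pos: [0.6312, 0.2093, 0.114]
tool_rot: [-180.0, -0.0, -19.6]
force: [0.7, 0.2, -0.7]
grip_width: 0.0241
```

```bash
python3 - <<'E'
from h import *
plan([.6327,.208,.114],-19.8)
s=read_camera('scene')[:,:,::-1]
crop(s,345,150,445,250,5,'pics/s13.png')
E
```

```text
now [0.6312 0.2093 0.114 ] [-180.     -0.    -19.65] F [ 0.66  0.18 -0.65] w 0.0241 t 21.3 
shift cm [ 0.19  0.07 -0.  ] turn rad 0.003 rows 1.0
```

View pics/s13.png

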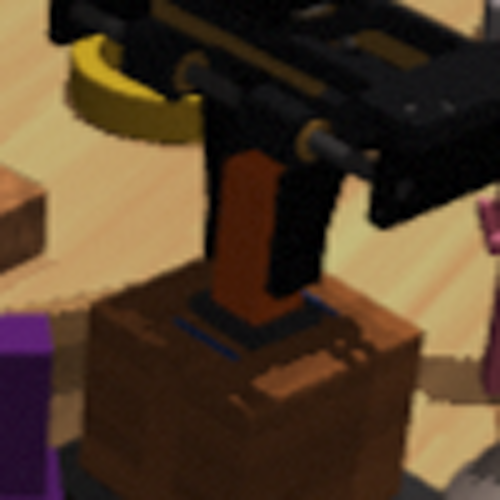

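The collar is at the block, crop (265,325), but there's no contact force yet. A little lower.

>>> carry_out --pt "0 0 0.05" --pt "0 0 0.1" --pt "0 0 0.1" --turn '[0,0,0]' --gripper '[0,0,0]'

```text
time_s: 21.72
tool_pos: [0.6312, 0.2093, 0.1139]
tool_rot: [-180.0, -0.0, -19.7]
force: [-2.2, -2.1, 4.2]
grip_width: 0.0238
```

>>> carry_out --pt "0 0 0.05" --pt "0 0 0.1" --pt "0 0 0.1" --turn '[0,0,0]' --gripper '[0,0,0]'

```text
time_s: 22.1
tool_pos: [0.6312, 0.2093, 0.1139]
tool_rot: [-180.0, -0.0, -19.7]
force: [-4.6, -1.6, 9.8]
grip_width: 0.0239
```

Seated: z is unchanged at 0.1139 and the upward force is rising. I'll release.

>>> carry_out --pt "0 0 -0.15" --pt "0 0 -0.15" --pt "0 0 -0.15" --pt "0 0 -0.15" --pt "0 0 -0.15" --turn '[0,0,0,0,0]' --gripper '[0,0.5,1,1,1]'

```text
time_s: 22.72
tool_pos: [0.6312, 0.2093, 0.1133]
tool_rot: [180.0, 0.0, -19.7]
force: [1.0, 0.2, -0.3]
grip_width: 0.0555
```

>>> carry_out --pt "0 0 0" --pt "0 0 0" --pt "0 0 0" --pt "0 0 0" --pt "0 0 0" --turn '[0,0,0,0,0]' --gripper '[1,1,1,1,1]'

```text
time_s: 23.35
tool_pos: [0.6312, 0.2093, 0.1135]
tool_rot: [-180.0, -0.0, -19.7]
force: [0.7, 0.1, -0.3]
grip_width: 0.0868
```

>>> carry_out --pt "0 0 -2" --pt "0 0 -5" --pt "0 0 -10" --pt "0 0 -15" --pt "0 0 -15" --turn '[0,0,0,0,0]' --gripper '[1,1,1,1,1]'

```text
time_s: 23.98
tool_pos: [0.6338, 0.2098, 0.2711]
tool_rot: [-179.6, -0.5, -19.7]
force: [0.5, 0.1, 0.0]
grip_width: 0.087
```

```bash
python3 - <<'E'
from h import *
plan([.45,.35,.28],-19.8)
E
```

```text
now [0.6338 0.2098 0.2711] [-179.56   -0.5   -19.67] F [0.52 0.11 0.02] w 0.087 t 23.975 
shift cm [-22.02  -7.02  -1.03] turn rad 0.002 rows 4.0
```

Clear the view for a final check.

>>> carry_out --pt "-5 -1.8 0" --pt "-10 -3.5 0" --pt "-15 -5 0" --pt "-20 -7 0" --pt "-20 -7 0" --turn '[0,0,0,0,0]' --gripper '[1,1,1,1,1]'

```text
time_s: 24.6
tool_pos: [0.4618, 0.3471, 0.2641]
tool_rot: [-179.9, 0.1, -19.1]
force: [0.8, -1.1, -0.7]
grip_width: 0.0872
```

```bash
python3 - <<'E'
from h import *
s=read_camera('scene')[:,:,::-1];t=read_camera('top')[:,:,::-1]
cv2.imwrite('pics/sf.png',s);cv2.imwrite('pics/tf.png',t)
a=np.hstack([cv2.resize(s[170:270,350:450],(400,400)),cv2.resize(t[205:305,370:470],(400,400))]);cv2.imwrite('pics/lf.png',a)
E
```

```text
(no output)
```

View pics/lf.png

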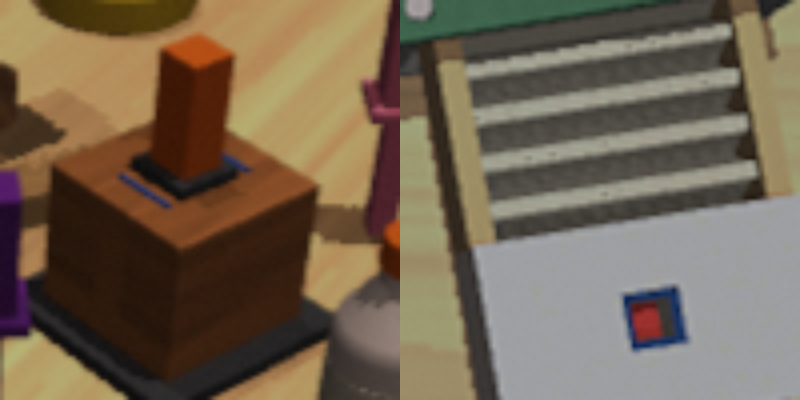

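View pics/tf.png

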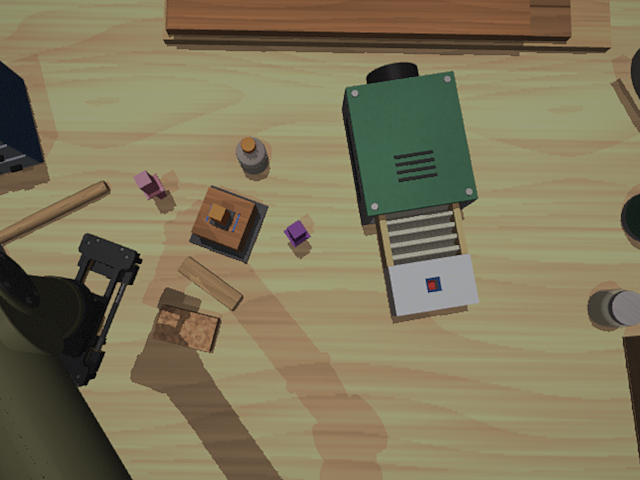

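The key is seated upright with its collar flat, at crop (190,170). The slide is out with the red face showing at top (433,285), and the bystanders haven't moved.

```bash
python3 - <<'E'
from cell import sign_off
print(sign_off())
E
```

```text
the job is handed in; nothing more can be done
None
```

The key pushed the button down and the slide out to its stop, then went back in its stand. I handed the job in with about 25 of the 64 s used.

- **Button:** the key met its face with the tool at about z 0.162 m. The contact force was about 8 to 10 N during the press and push, well under 25 N. I judged the press at about 7–8.5 mm deep from the force and travel; there is no direct reading of it.
- **Slide:** the corner of the white head in the picture matched 92 mm of travel, and the sideways force rose at the stop. The recess pictures show the red button sprung up again after I lifted the key out.
- **Key in its stand:** it went down until z stopped changing and the upward force rose to about 10 N. I then let go and backed the arm away. The last pictures show it upright with its collar flat on the block.
- **Bystanders:** the glue bottle, offcut and sanding block look unmoved in the top view, by eye only.

**Disagreements:** two top-view estimates of the stand hole's centre, one from the hole and one from the block's corners, differed by about 2 mm. I went by the hole, which the wrist view also gave. No check failed.

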